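# Slide the carving panel under the hold-down bridge and lock it

### The job

Push the flat carving panel along the bench, under the low blue beam of the hold-down bridge from its open side, until its leading end is fully and squarely home against the wooden stop strip behind the beam. Then push the red cam lever on the beam all the way over to lock the panel. Only push: the panel stays flat on the bench and is never lifted or tipped, and the tools and other things lying about are left where they are.

Things in the scene. Friction and masses are not known exactly. Their poses are not given: they have to be found in the camera images.
- panel: Flat pale maple panel, round flower carved in its top, loose on the bench, 0.08 to 0.16 kg. 90 mm along its x, 150 along its y, 12 thick. Origin: centre of its underside. It starts off the bridge's open (+y) side, its y axis within about 20 degrees of the bridge's and up to 35 mm off its centre line. Fully home, its origin lies at the bridge's origin and its tail stands out 50 mm from the beam.
- bridge: Hold-down bridge fixed to the bench: blue beam on two pale posts. Origin: on the bench under the beam's middle. The passage runs along its y; the panel enters from +y, moving to -y. Beam: y -25 to +25 mm, underside 18 mm above the bench (6 over the panel), top 46. Posts: x 54 to 79 mm on either side (108 clear between), same y as the beam; 12 mm high side rails run on behind them.
- bridge_stop (a point): On the bench at the middle of the stop strip's face, 75 mm behind the bridge's origin (-y). The pale strip, 12 mm high, closes the passage; the panel's leading end meets it.
- cam (a joint): Red cam lever on the beam (rad): 0 = leaning to the bridge's -x side (towards the robot), 1.0 = leaning to +x, at its end stop (locked). Starts at 0 to 0.15, turns about the bridge's y axis, stays where it is left; a push of a few newtons moves it. It lowers a rubber pad from the beam to just above the panel to keep it from rising.
- cam_tip (a point): Centre of the red ball (26 mm across) on the lever, a 10 mm steel rod 75 mm long from the pivot to here. The pivot is 68 mm above the bridge's origin, on a dark block 70 mm along x by 50 along y whose hub tops out 81 mm above the bench. The ball's centre is 134 mm above the bench at both ends of the swing (36 mm to -x or +x of the pivot), 143 at mid swing.
- cup: Bystander, to be left alone: clear plastic cup, 72 mm across, 100 mm tall. Origin at the underside.
- chisel: Bystander, to be left alone: broad chisel with round wooden handle, about 250 mm long overall, 26 mm high. Origin at the underside.
- gouge: Bystander, to be left alone: narrow chisel with round wooden handle, about 230 mm long, 26 mm high. Origin at the underside.
- mallet: Bystander, to be left alone: carver's wooden mallet lying on its side, 230 mm long, head 60 x 120 x 72 mm high. Origin at the underside.
- sanding_block: Bystander, to be left alone: cork sanding block with red underside, 60 x 110 x 34 mm. Origin at the underside.
- bolt: Bystander, to be left alone: steel bolt lying down, 77 mm long, 22 mm head. Origin at the underside.
- offcut: Bystander, to be left alone: pale wooden offcut block, 50 x 80 x 45 mm. Origin at the underside.

How it is judged:
By the outcome, as a careful person would: the job done as asked, in the order asked, and still so for the second after the job is handed in, with the robot touching nothing.
It also fails if it takes over 72 s, if anything falls off the work surface, if the arm or the gripper's body presses on something with over 40 N, if the wrist force passes 120 N, or if a joint passes its speed limit or range.

### The arm

A 6-joint arm with a two-finger parallel gripper is mounted at the origin on the work surface. World frame = base frame: x ahead of the robot, y to its left, z up, the work surface at z = 0. Lengths are in m, angles in rad, forces in N, time in s.
With the tool pointing down it reaches from about 0.375 to 0.9 m from the base axis. Payload 3.1 kg.
Tool frame: the origin (TCP) lies midway between the tips of the shut fingers; the grasp point (between the pads) lies 19 mm behind it; z points along the fingers, y is the line along which they close (so a half turn about z gives the same grasp; the last joint's range is limited). The gripper opens to 85 mm and grips with 20 to 120 N. Pads are 22 mm wide; open, the fingers measure 114 mm over their backs; the gripper's body (76 mm by 85 mm) begins 54 mm behind the grasp point. The pads swing forward as they close: fully open they stand 13 mm farther back than shut.
Start: joints at [-0.178, 0.527, 1.433, -0, 1.181, -0.178], TCP at [0.625, 0, 0.231] pointing down, gripper open.
Joint ranges: [-3.08, 3.08], [-0.75, 2.2], [0.22, 2.44], [-1.43, 4.57], [0, 2.65], [-2.85, 2.85]. Speed limits (rad/s): [2.79, 2.79, 3.14, 3.14, 3.14, 3.14].

### API

Orientations are given as a unit quaternion [x, y, z, w].
In Python, from station import manip gives the robot as it stands. The module is installed in compiled form; this text tells all that it offers.
- The arm moves only by the tool apply_moves, never from a script. Its arguments are lists of equal length, an entry for each row: "claw": the gripper's target within -1 to 1 (fully open at 1, half-way at 0, shut at -1); "travel": the shift along the tool's x, y, z scaled (see below), a list of three; "turn": the turn, a rotation vector about the tool's x, y, z scaled (see below), a list of three. In form: {"claw": [claw, ...], "travel": [[dx, dy, dz], ...], "turn": [[rx, ry, rz], ...]}. A call has 1 to 5 rows; each row is the pose to reach, as a shift and turn from the pose commanded when the call began, along the tool's axes at that moment, turning the shorter way round; what a row does not reach only later rows make up. The controller multiplies each number of a shift by 800 mm and each number of a turn by 180 degrees. A row lasts 1/12 s, in which the tool goes at most 41.7 mm and 7.16 degrees, less where a joint would pass 70% of its speed; a pose out of reach is approached as far as the arm can. A call with a number of a shift or a turn outside -1 to 1 is refused whole. A call with a gripper value outside its range is refused whole. The fingers move at their own pace and stop on an object; "newtons" is the grip in N (left out, the last holds). Time passes only in rows, so rows that repeat a pose let the fingers close. It gives the time, the measured TCP pose, the force, the opening and the grip force at its end, in the units of the state.
- manip.sense(): the state, without advancing time (a new reading comes with each control period).
- manip.snapshot(name): name is "scene" or "side" or "wrist"; returns a dict with "pixels" (400x640x3 uint8, red, green, blue), "depth" (400x640 float32, m along the optical axis (not along the pixel's ray), 0 where there is no reading), "intrinsics" (3x3 intrinsics, pixels), "R" (3x3) and "t" (3): a world point X has camera coordinates R X + t. Camera axes: x right, y down, z forward; pixel columns grow to the right and rows downward; lengths in m; the calibration is good to about 2 mm. A picture is of the moment at which its call begins.
- manip.sign_off(): hands the job in; it is judged then, once.
The state is a dict: "t": time; "q": joint angles; "qd": joint speeds; "tau": joint torques, N m; "tcp_pos": TCP position; "tool_rot": TCP orientation; "force": force on the tool from outside, world axes, zero at the start; "ft_torque": the same for the moment, N m; "finger_gap": opening from 0.0 (shut) to 1.0 (fully open); "gripper_force": force on a finger pad.
Only numpy, scipy, OpenCV 4.12 (cv2) and the standard library are available. Lean on these libraries where they do the work, as an engineer would, in place of code of your own. Each camera call takes 0.05 s, during which the arm holds its last target. There are 200 camera calls.

## Working session

There is one attempt and no reset: what is moved stays moved. The work goes in short steps, Python scripts to look and compute and a tool call to move; the robot and the scene stay as the last step left them, time stands still between calls to the robot, and variables do not carry over. Pictures are saved under pics/ and viewed, at most 10 in all, crops included, and the job is handed in when it is done.

Besides the shell and the picture viewer there is one more tool, called as a command line: name --argument value ..., lists and objects as JSON in quotes. apply_moves: Moves the arm, as the interface text tells. Shifts and turns lie within -1 to 1; 1 stands for 800 mm of shift or 180 degrees of turn. Its arguments: {"type":"object","properties":{"claw":{"type":"array","items":{"type":"number"}},"travel":{"type":"array","items":{"type":"array","items":{"type":"number"}}},"turn":{"type":"array","items":{"type":"array","items":{"type":"number"}}},"newtons":{"type":"number"}},"required":["claw","travel","turn"]}

```bash
mkdir -p pics; cat > h.py <<'E'
import numpy as np, cv2
from station import manip
def snap(n):
    s=manip.snapshot(n); return s
def pts(s):
    K,R,t=s["intrinsics"],s["R"],s["t"]; d=s["depth"]
    v,u=np.mgrid[0:d.shape[0],0:d.shape[1]]
    c=np.stack([(u-K[0,2])/K[0,0]*d,(v-K[1,2])/K[1,1]*d,d],-1)
    return (c-t)@R      # R^T (c-t)
def ray(s,uv,z):
    K,R,t=s["intrinsics"],s["R"],s["t"]; C=-R.T@t
    uv=np.atleast_2d(uv).astype(float)
    D=np.c_[uv,np.ones(len(uv))]@np.linalg.inv(K).T@R
    return C+D*((z-C[2])/D[:,2])[:,None]
def save(s,name): cv2.imwrite("pics/"+name,s["pixels"][:,:,::-1])
E
python3 - <<'E'
from h import *
for n in("scene","side"):
    s=snap(n); save(s,n+"0.png"); print(n,-s["R"].T@s["t"],s["R"][2]); np.savez(n+"0.npz",**s)
print(manip.sense()["tool_rot"])
E
```

```text
scene [ 1.03318203 -0.54225355  0.90444062] [-0.47471989  0.48981971 -0.73124393]
side [-0.07025041 -0.71224223  0.62139483] [ 0.56816263  0.667855   -0.48079198]
[ 7.07128109e-01  7.07084801e-01 -5.40950904e-04 -7.92778509e-04]
```

View pics/scene0.png

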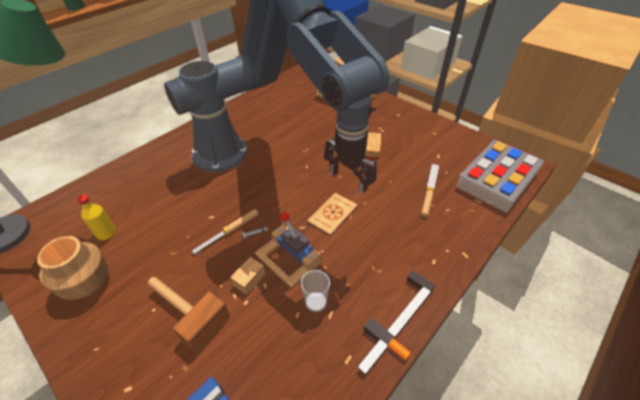

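View pics/side0.png

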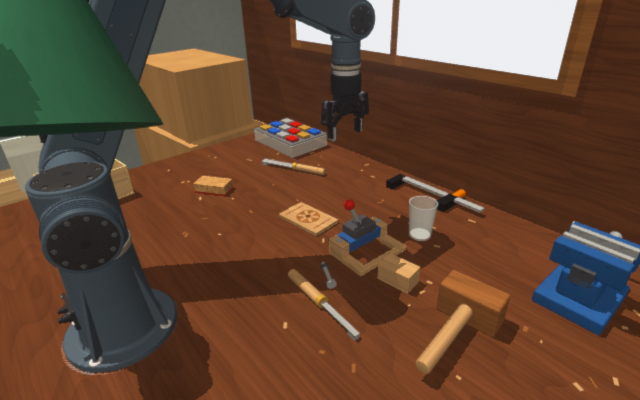

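The scene view shows the panel at (332,213), the bridge at about (288,252) with its red ball at (285,216), the cup at (316,290) and the offcut at (248,275). In the side view they are at (308,217), (365,240), (422,217) and (400,272), with the ball at (349,204).

```bash
python3 - <<'E'
from h import *
W=np.zeros((600,800,3),np.uint8)
# top view: 1px=1mm, x 0.35..0.95 up, y  from +0.3 (left) to -0.5 (right)
for k,n in enumerate(("scene","side")):
    s=dict(np.load(n+"0.npz")); P=pts(s); ok=(s["depth"]>0)
    hsv=cv2.cvtColor(s["pixels"],cv2.COLOR_RGB2HSV).astype(int)
    H,S,V=hsv[...,0],hsv[...,1],hsv[...,2]
    red=ok&((H<6)|(H>174))&(S>170)&(V>120)&(P[...,2]>.1)&(P[...,2]<.17)&(P[...,0]>.3)&(P[...,0]<1)&(abs(P[...,1])<.5)
    print(n,"ball px",np.argwhere(red).mean(0)[::-1],"surf",P[red].mean(0),red.sum())
    for zl,zh,nm in((.007,.0155,"low"),(.03,.055,"beam")):
        m=ok&(P[...,2]>zl)&(P[...,2]<zh)&(P[...,0]>.35)&(P[...,0]<.95)&(P[...,1]>-.5)&(P[...,1]<.3)
        if nm=="beam": m&=(H>100)&(H<130)&(S>90)
        nn,lab,st,_=cv2.connectedComponentsWithStats(m.astype(np.uint8))
        for i in range(1,nn):
            if st[i,4]>60:
                q=P[lab==i]; (c,wh,a)=cv2.minAreaRect((q[:,:2]*1000).astype(np.float32))
                print(nm,st[i],"c",np.round(c),"wh",np.round(wh),"a",round(a,1),"z",q[:,2].mean().round(4))
    m=ok&(P[...,2]>.004)&(P[...,2]<.2)
    q=P[m];c=s["pixels"][m]; o=np.argsort(q[:,2]);q=q[o];c=c[o]
    r=(950-q[:,0]*1000).astype(int);cc=(300-q[:,1]*1000).astype(int)
    g=(r>0)&(r<599)&(cc>0)&(cc<799)
    for dr in(0,1):
        for dc in(0,1): W[r[g]+dr,cc[g]+dc]=c[g]
cv2.imwrite("pics/top.png",W[:,:,::-1])
s=snap("wrist"); save(s,"w0.png"); np.savez("wrist0.npz",**s)
E
```

```text
scene ball px [284.42857143 216.125     ] surf [ 0.51622398 -0.13107386  0.14172878] 56
low [308 193  49  42 984] c [531.  55.] wh [ 91. 151.] a 5.1 z 0.011
low [244 228  24  11  66] c [ 409. -166.] wh [74. 15.] a 64.2 z 0.0123
low [256 240  65  48 573] c [ 546. -164.] wh [114. 160.] a 87.3 z 0.0109
low [196 321  28  30  66] c [ 572. -455.] wh [ 3. 90.] a 7.7 z 0.0113
beam [297 246  15  13  79] c [ 589. -133.] wh [46. 15.] a 86.5 z 0.0452
side ball px [348.49295775 203.77464789] surf [ 0.50506893 -0.1321871   0.14220843] 71
low [279 202  59  33 953] c [527.  55.] wh [ 94. 155.] a 5.9 z 0.0128
low [329 234  77  40 652] c [ 543. -165.] wh [116. 162.] a 87.0 z 0.0123
low [377 274  41  18 118] c [ 495. -294.] wh [39. 90.] a 34.5 z 0.0114
low [466 321  22  13  73] c [ 512. -479.] wh [ 5. 41.] a 5.1 z 0.0113
beam [338 226  42  23 285] c [ 544. -133.] wh [ 48. 104.] a 85.7 z 0.0421
```

View pics/top.png

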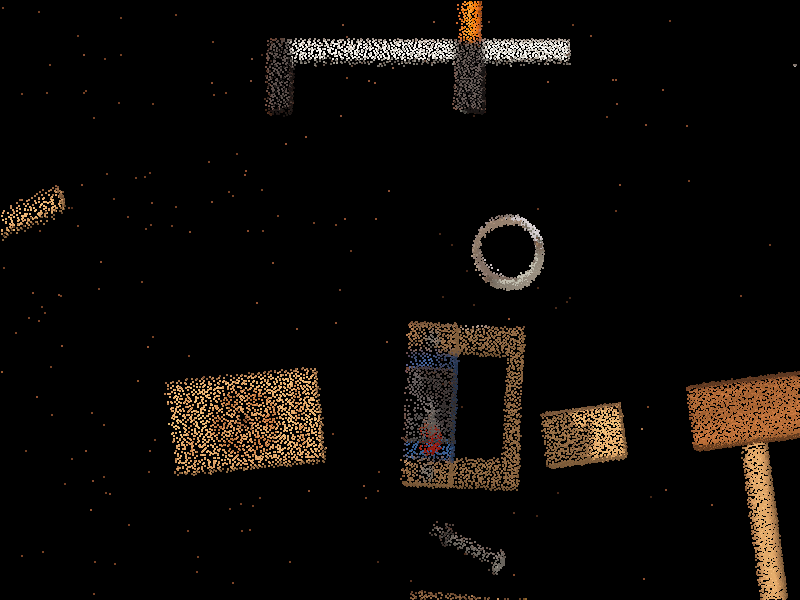

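View pics/w0.png

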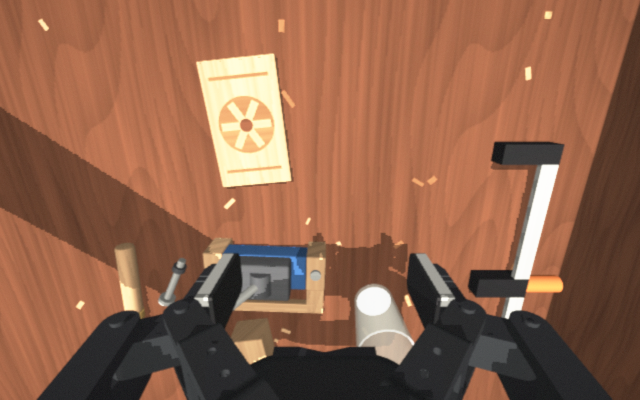

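The wrist view shows the panel at (247,120) and the beam at (270,260). The top view agrees with the rectangles:

| Item | Position (mm) | y axis |
|---|---|---|
| Bridge origin | about (546,-132) | 87.2° |
| Panel centre | about (529,55) | 95.3° |

I'll first straighten the panel with a two-finger side push, then push its tail.

apply_moves --claw '[0, 0, 0, 0, 0]' --travel '[[0.012, -0.042, 0], [0.024, -0.084, 0], [0.036, -0.126, 0], [0.048, -0.168, 0], [0.06, -0.209, 0]]' --turn '[[0, 0, 0.038], [0, 0, 0.076], [0, 0, 0.114], [0, 0, 0.152], [0, 0, 0.19]]'

```text
t: 0.57
tcp_pos: [0.4557, 0.0485, 0.231]
tool_rot: [0.885, 0.465, -0.0, -0.0]
force: [0.6, 0.3, -0.1]
finger_gap: 0.5
gripper_force: 0.0
```

apply_moves --claw '[0, 0, 0, 0, 0]' --travel '[[0, 0, 0.04], [0, 0, 0.08], [0, 0, 0.12], [0, 0, 0.16], [0, 0, 0.2]]' --turn '[[0, 0, 0.038], [0, 0, 0.076], [0, 0, 0.114], [0, 0, 0.152], [0, 0, 0.19]]'

```text
t: 0.98
tcp_pos: [0.458, 0.048, 0.0703]
tool_rot: [0.983, 0.185, 0.001, 0.0]
force: [0.4, -0.2, 0.1]
finger_gap: 0.499
gripper_force: 0.0
```

apply_moves --claw '[0, 0, 0, 0]' --travel '[[0, 0, 0], [0, 0, 0], [0, 0, 0], [0, 0, 0]]' --turn '[[0, 0, 0.03], [0, 0, 0.06], [0, 0, 0.09], [0, 0, 0.09]]'

```text
t: 1.32
tcp_pos: [0.4576, 0.048, 0.0707]
tool_rot: [0.999, 0.046, -0.001, -0.0]
force: [0.2, -0.1, -0.6]
finger_gap: 0.497
gripper_force: 0.0
```

```bash
cat >> h.py <<'E'
from scipy.spatial.transform import Rotation as Ro
def st():
    s=manip.sense(); R=Ro.from_quat(s["tool_rot"]).as_matrix()
    print("t",round(s["t"],2),"tcp mm",np.round(s["tcp_pos"]*1000,1) if hasattr(s["tcp_pos"],"shape") else np.round(np.array(s["tcp_pos"])*1000,1),
      "yaw",np.degrees(np.arctan2(R[1,1],R[0,1])).round(2),"tilt",np.round(R[:,2],3),"F",np.round(s["force"],1),"gap",s["finger_gap"]); return s,R
def goal(x,y,z,yaw):
    s,R=st(); d=R.T@(np.array([x,y,z])/1000-np.array(s["tcp_pos"]))
    c,n=np.cos(np.radians(yaw)),np.sin(np.radians(yaw))
    G=np.array([[n,c,0],[-c,n,0],[0,0,-1.]])
    rv=Ro.from_matrix(R.T@G).as_rotvec()
    print("travel",np.round(d/.8,4),"mm",np.round(d*1000,1),"turn",np.round(rv/np.pi,4))
E
python3 -c "
from h import *
goal(458,48,1,-84.7); goal(499.3,56.5,1,-92.8)
s=snap('wrist');R=s['R'];print(-R.T@s['t'])"
```

```text
t 1.32 tcp mm [457.6  48.   70.7] yaw -84.69 tilt [-0.001  0.    -1.   ] F [ 0.2 -0.1 -0.6] gap 0.4974131467288928Traceback (most recent call last):
  File "<string>", line 3, in <module>
    goal(458,48,1,-84.7); goal(499.3,56.5,1,-92.8)
    ~~~~^^^^^^^^^^^^^^^^
  File "h.py", line 25, in goal
    rv=Ro.from_matrix(R.T@G).as_rotvec()
       ~~~~~~~~~~~~~~^^^^^^^
  File "scipy/spatial/transform/_rotation.pyx", line 1143, in scipy.spatial.transform._rotation.Rotation.from_matrix
ValueError: Non-positive determinant (left-handed or null coordinate frame) in rotation matrix 0: [[-9.99999375e-01 -1.53176942e-04  1.10791897e-03]
 [-1.52887644e-04  9.99999954e-01  2.61198388e-04]
 [ 1.10795893e-03 -2.61028837e-04  9.99999352e-01]].
```

```bash
sed -i 's/\[\[n,c,0\],\[-c,n,0\]/[[-n,c,0],[c,n,0]/' h.py
python3 -c "
from h import *
goal(458,48,1,-84.7); goal(499.3,56.5,1,-92.8)"
```

```text
t 1.32 tcp mm [457.6  48.   70.7] yaw -84.69 tilt [-0.001  0.    -1.   ] F [ 0.2 -0.1 -0.6] gap 0.4974131467288928
travel [0.0005 0.0001 0.0872] mm [ 0.4  0.1 69.7] turn [-0.0001  0.0004  0.    ]
t 1.32 tcp mm [457.6  48.   70.7] yaw -84.69 tilt [-0.001  0.    -1.   ] F [ 0.2 -0.1 -0.6] gap 0.4974131467288928
travel [ 0.0529 -0.0057  0.0871] mm [42.3 -4.6 69.7] turn [-0.0001  0.0004  0.045 ]
```

apply_moves --claw '[0, 0, 0, 0]' --travel '[[0, 0, 0.04], [0, 0, 0.075], [0, 0, 0.086], [0, 0, 0.086]]' --turn '[[0, 0, 0], [0, 0, 0], [0, 0, 0], [0, 0, 0]]'

```text
t: 1.65
tcp_pos: [0.4565, 0.0481, 0.0009]
tool_rot: [0.999, 0.048, -0.002, -0.0]
force: [-0.5, -0.7, -0.9]
finger_gap: 0.494
gripper_force: 0.0
```

```bash
python3 -c "
from h import *
goal(499.3,56.5,1.5,-92.8)
s=snap('side');save(s,'s1.png');c=cv2.resize(s['pixels'][150:290,230:420,::-1],None,fx=4,fy=4);cv2.imwrite('pics/s1c.png',c)"
```

```text
t 1.65 tcp mm [456.5  48.1   0.9] yaw -84.52 tilt [-0.004  0.001 -1.   ] F [-0.5 -0.7 -0.9] gap 0.4944365574057942
travel [ 0.0543 -0.0053 -0.001 ] mm [43.4 -4.2 -0.8] turn [-0.0002  0.0014  0.046 ]
```

View pics/s1c.png

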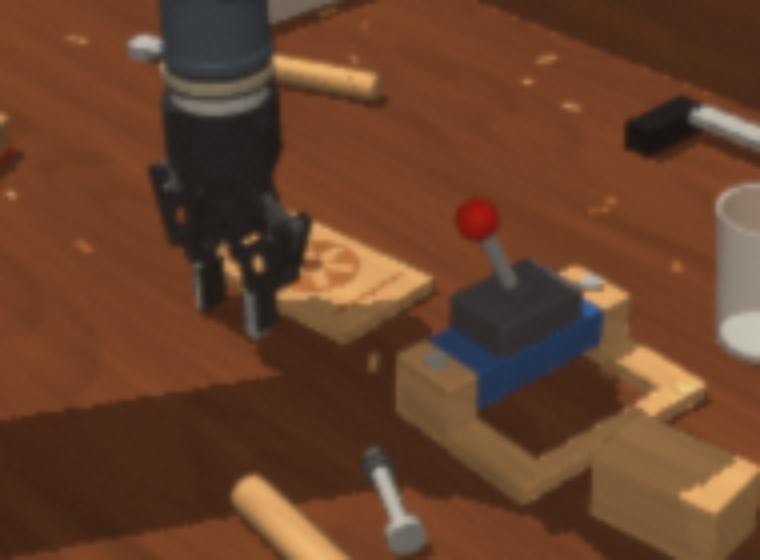

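The fingers stand low beside the panel's near face, at about (205,285) and (260,310) in the crop, and clear of everything. Now I push and turn it slowly.

apply_moves --claw '[0, 0, 0, 0, 0]' --travel '[[0.007, 0, 0], [0.014, -0.001, 0], [0.02, -0.001, 0], [0.025, -0.002, 0], [0.03, -0.003, 0]]' --turn '[[0, 0, 0], [0, 0, 0], [0, 0, 0.004], [0, 0, 0.01], [0, 0, 0.016]]'

```text
t: 2.12
tcp_pos: [0.4817, 0.0529, 0.0033]
tool_rot: [1.0, 0.021, 0.0, 0.0]
force: [-1.5, 0.3, 1.9]
finger_gap: 0.498
gripper_force: 0.9
```

apply_moves --claw '[0, 0, 0, 0, 0]' --travel '[[0.005, -0.001, 0], [0.01, -0.001, 0], [0.016, -0.002, 0], [0.02, -0.002, 0], [0.024, -0.002, 0]]' --turn '[[0, 0, 0.006], [0, 0, 0.012], [0, 0, 0.018], [0, 0, 0.024], [0, 0, 0.03]]'

```text
t: 2.53
tcp_pos: [0.5009, 0.0552, 0.0025]
tool_rot: [1.0, -0.026, -0.0, -0.0]
force: [-2.0, 1.7, 1.7]
finger_gap: 0.499
gripper_force: 0.9
```

```bash
cat >> h.py <<'E'
O=np.array([546.,-132.]); TH=87.2
def panel(n="scene"):
    s=snap(n); P=pts(s); m=(s["depth"]>0)&(abs(P[...,2]-.0115)<.0045)&(P[...,0]>.4)&(P[...,0]<.75)&(P[...,1]>-.1)&(P[...,1]<.2)
    nn,lab,sta,_=cv2.connectedComponentsWithStats(m.astype(np.uint8)); i=1+np.argmax(sta[1:,4])
    q=P[lab==i]; r=cv2.minAreaRect((q[:,:2]*1000).astype(np.float32)); a=r[2]
    c=np.array(r[0]); y=np.array([np.cos(np.radians(TH)),np.sin(np.radians(TH))]); x=np.array([y[1],-y[0]]); d=c-O
    print(n,"c",c.round(1),"wh",np.round(r[1],1),"a",round(a,2),"bridge frame",round(d@x,1),round(d@y,1)); return s
E
python3 -c "
from h import *
goal(499.3,56.5,1.5,-92.8)
for n in('scene','side'): panel(n)"
```

```text
t 2.53 tcp mm [500.9  55.2   2.5] yaw -92.98 tilt [-0.  0. -1.] F [-2.   1.7  1.7] gap 0.4990607609340379
travel [-0.0021 -0.0015  0.0012] mm [-1.6 -1.2  1. ] turn [-0.      0.0001 -0.001 ]
scene c [549.1  52.6] wh [153.3 111.2] a 87.23 bridge frame -5.9 184.6
side c [550.8  40.3] wh [132.3 101.7] a 87.27 bridge frame -3.6 172.3
```

apply_moves --claw '[0, 0, 0, 0, 0]' --travel '[[-0.02, 0, 0], [-0.04, 0, 0], [-0.04, 0, -0.05], [-0.04, 0, -0.1], [-0.04, 0, -0.1]]' --turn '[[0, 0, 0], [0, 0, 0], [0, 0, 0], [0, 0, 0], [0, 0, 0]]'

```text
t: 3.05
tcp_pos: [0.4723, 0.0564, 0.0869]
tool_rot: [1.0, -0.025, 0.005, 0.0]
force: [0.7, 0.4, -0.4]
finger_gap: 0.501
gripper_force: 0.0
```

```bash
python3 -c "
from h import *
for n in('scene','side','scene','side'): panel(n)
goal(560.4,162.6,80,-2.8)"
```

```text
scene c [559.9  51.1] wh [152.8  91.7] a 86.82 bridge frame 4.9 183.6
side c [554.7  51.2] wh [152.9  93.4] a 87.44 bridge frame -0.3 183.4
scene c [560.1  52.1] wh [152.9  92.5] a 86.63 bridge frame 5.1 184.5
side c [555.4  52.3] wh [156.4  91.3] a 87.22 bridge frame 0.4 184.6
t 3.25 tcp mm [468.6  56.7  82.3] yaw -92.89 tilt [ 0. -0. -1.] F [ 0.1 -0.6 -0.4] gap 0.49806596271797104
travel [ 0.108  -0.138   0.0028] mm [  86.4 -110.4    2.3] turn [ 0.     -0.     -0.5005]
```

The panel now lies about 2 mm off the centre line and square to within about 0.5°. I go round to the tail.

apply_moves --claw '[0, 0, 0, 0, 0]' --travel '[[0.022, -0.028, 0], [0.044, -0.056, 0], [0.066, -0.084, 0], [0.088, -0.112, 0], [0.109, -0.138, 0]]' --turn '[[0, 0, -0.038], [0, 0, -0.076], [0, 0, -0.114], [0, 0, -0.152], [0, 0, -0.19]]'

```text
t: 3.67
tcp_pos: [0.5612, 0.1637, 0.0807]
tool_rot: [0.962, 0.273, -0.001, -0.0]
force: [0.8, 0.2, -0.4]
finger_gap: 0.499
gripper_force: 0.0
```

apply_moves --claw '[0, 0, 0, 0, 0]' --travel '[[0, 0, 0], [0, 0, 0], [0, 0, 0], [0, 0, 0], [0, 0, 0]]' --turn '[[0, 0, -0.038], [0, 0, -0.076], [0, 0, -0.114], [0, 0, -0.152], [0, 0, -0.19]]'

```text
t: 4.08
tcp_pos: [0.5602, 0.1625, 0.0805]
tool_rot: [0.839, 0.544, -0.002, -0.001]
force: [-0.1, -0.4, 0.1]
finger_gap: 0.499
gripper_force: 0.0
```

apply_moves --claw '[0, 0, 0, 0, 0]' --travel '[[0, 0, 0], [0, 0, 0], [0, 0, 0], [0, 0, 0], [0, 0, 0]]' --turn '[[0, 0, -0.035], [0, 0, -0.07], [0, 0, -0.105], [0, 0, -0.12], [0, 0, -0.12]]'

```text
t: 4.5
tcp_pos: [0.5602, 0.1624, 0.0806]
tool_rot: [0.724, 0.689, -0.001, -0.001]
force: [-0.2, 0.0, -0.2]
finger_gap: 0.5
gripper_force: 0.0
```

```bash
python3 -c "
from h import *
goal(561.4,162.6,1.5,-2.8)"
```

```text
t 4.5 tcp mm [560.2 162.4  80.6] yaw -2.85 tilt [-0.003 -0.    -1.   ] F [-0.2  0.  -0.2] gap 0.49963422726168927
travel [0.0003 0.0018 0.0989] mm [ 0.3  1.4 79.1] turn [-0.001   0.0001 -0.0003]
```

apply_moves --claw '[0, 0, 0, 0, 0]' --travel '[[0, 0.002, 0.045], [0, 0.002, 0.085], [0, 0.002, 0.099], [0, 0.002, 0.099], [-0.012, 0.002, 0.099]]' --turn '[[0, 0, 0], [0, 0, 0], [0, 0, 0], [0, 0, 0], [0, 0, 0]]'

```text
t: 4.92
tcp_pos: [0.5617, 0.1538, 0.0022]
tool_rot: [0.724, 0.689, -0.001, -0.001]
force: [0.4, 0.3, 0.4]
finger_gap: 0.498
gripper_force: 0.0
```

apply_moves --claw '[0, 0, 0, 0, 0]' --travel '[[-0.01, 0, 0], [-0.02, 0, 0], [-0.03, 0, 0], [-0.04, 0, 0], [-0.05, 0, 0]]' --turn '[[0, 0, 0], [0, 0, 0], [0, 0, 0], [0, 0, 0], [0, 0, 0]]'

```text
t: 5.33
tcp_pos: [0.5607, 0.1121, 0.004]
tool_rot: [0.725, 0.689, 0.001, 0.0]
force: [-0.4, 1.3, 2.1]
finger_gap: 0.499
gripper_force: 0.9
```

apply_moves --claw '[0, 0, 0, 0, 0]' --travel '[[-0.01, 0, 0], [-0.02, 0, 0], [-0.03, 0, 0], [-0.04, 0, 0], [-0.05, 0, 0]]' --turn '[[0, 0, 0], [0, 0, 0], [0, 0, 0], [0, 0, 0], [0, 0, 0]]'

```text
t: 5.75
tcp_pos: [0.5583, 0.0723, 0.0034]
tool_rot: [0.725, 0.689, 0.0, 0.0]
force: [0.3, 2.1, 1.0]
finger_gap: 0.496
gripper_force: 0.9
```

```bash
python3 -c "
from h import *
goal(550.5,-44,1.5,-2.8)
s=snap('wrist');save(s,'w2.png')"
```

```text
t 5.75 tcp mm [558.3  72.3   3.4] yaw -2.88 tilt [ 0.  0. -1.] F [0.3 2.1 1. ] gap 0.4958525753250261
travel [-0.1457 -0.0024  0.0023] mm [-116.5   -1.9    1.9] turn [ 0.     -0.     -0.0004]
```

View pics/w2.png

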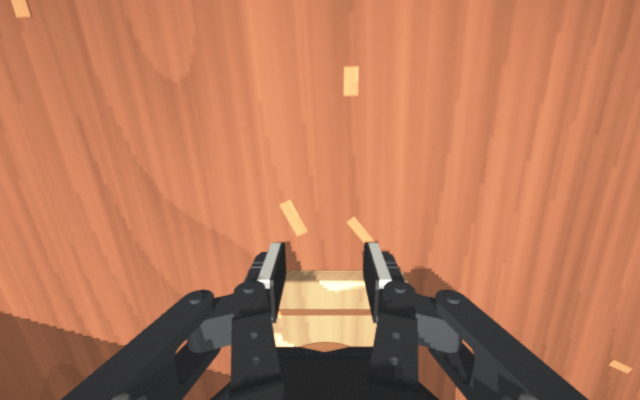

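The wrist view shows the tail edge at row 270 between the fingers. I check its position with the scene and side cameras.

```bash
python3 -c "
from h import *
a=[cv2.resize(s['pixels'][r:r+110,c:c+150,::-1],None,fx=5,fy=5)[:300] for s,r,c in((panel('scene'),180,240),(panel('side'),180,280))]
a=[x[:,:750] for x in a]
cv2.imwrite('pics/p3.png',np.vstack(a)[:600])"
```

```text
scene c [556.5  -3.6] wh [169.3  91.3] a 87.17 bridge frame 4.2 128.8
side c [553.3   8. ] wh [154.3  92.3] a 87.09 bridge frame 0.5 140.2
```

View pics/p3.png

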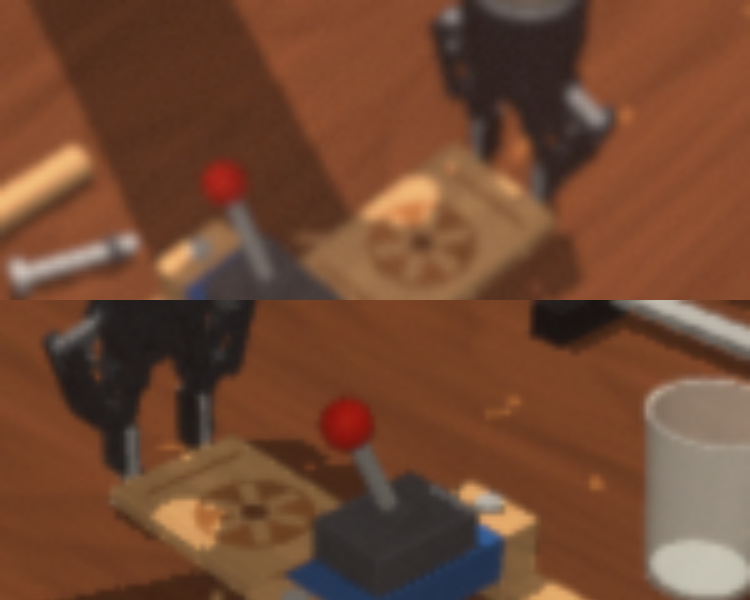

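The fingers are behind the tail and the panel points straight into the passage. I keep pushing.

apply_moves --claw '[0, 0, 0, 0, 0]' --travel '[[-0.01, 0, 0.001], [-0.02, 0, 0.001], [-0.03, 0, 0.001], [-0.04, 0, 0.001], [-0.05, 0, 0.001]]' --turn '[[0, 0, 0], [0, 0, 0], [0, 0, 0], [0, 0, 0], [0, 0, 0]]'

```text
t: 6.32
tcp_pos: [0.5561, 0.0321, 0.0024]
tool_rot: [0.725, 0.689, -0.0, -0.0]
force: [0.2, 0.2, -1.7]
finger_gap: 0.504
gripper_force: 0.3
```

apply_moves --claw '[0, 0, 0, 0, 0]' --travel '[[-0.01, 0, 0], [-0.02, 0, 0], [-0.03, 0, 0], [-0.04, 0, 0], [-0.05, 0, 0]]' --turn '[[0, 0, 0], [0, 0, 0], [0, 0, 0], [0, 0, 0], [0, 0, 0]]'

```text
t: 6.73
tcp_pos: [0.5542, -0.0077, 0.0025]
tool_rot: [0.725, 0.689, -0.0, -0.0]
force: [-0.5, 0.6, -0.8]
finger_gap: 0.499
gripper_force: 0.3
```

apply_moves --claw '[0, 0, 0, 0, 0]' --travel '[[-0.006, 0, 0], [-0.012, 0, 0], [-0.018, 0, 0], [-0.024, 0, 0], [-0.028, 0, 0]]' --turn '[[0, 0, 0], [0, 0, 0], [0, 0, 0], [0, 0, 0], [0, 0, 0]]'

```text
t: 7.15
tcp_pos: [0.5532, -0.0297, 0.0025]
tool_rot: [0.725, 0.689, 0.0, 0.0]
force: [0.2, 1.8, -0.2]
finger_gap: 0.499
gripper_force: 0.3
```

```bash
python3 -c "
from h import *
goal(550.5,-44,1.5,-2.8)"
```

```text
t 7.15 tcp mm [553.2 -29.7   2.5] yaw -2.88 tilt [ 0. -0. -1.] F [ 0.2  1.8 -0.2] gap 0.499254283956124
travel [-0.018  -0.0025  0.0013] mm [-14.4  -2.    1. ] turn [ 0.      0.     -0.0005]
```

apply_moves --claw '[0, 0, 0, 0, 0]' --travel '[[-0.003, 0, 0], [-0.006, 0, 0], [-0.009, 0, 0], [-0.012, 0, 0], [-0.014, 0, 0]]' --turn '[[0, 0, 0], [0, 0, 0], [0, 0, 0], [0, 0, 0], [0, 0, 0]]'

```text
t: 7.57
tcp_pos: [0.5526, -0.0406, 0.0025]
tool_rot: [0.725, 0.689, -0.0, -0.0]
force: [-0.6, 0.4, -0.1]
finger_gap: 0.504
gripper_force: 0.4
```

apply_moves --claw '[0, 0, 0]' --travel '[[-0.002, 0, 0], [-0.004, 0, 0], [-0.005, 0, 0]]' --turn '[[0, 0, 0], [0, 0, 0], [0, 0, 0]]'

```text
t: 7.82
tcp_pos: [0.5523, -0.0445, 0.0025]
tool_rot: [0.725, 0.689, 0.0, -0.0]
force: [-0.5, 3.7, -0.0]
finger_gap: 0.496
gripper_force: 1.8
```

apply_moves --claw '[0, 0, 0]' --travel '[[-0.0015, 0, 0], [-0.003, 0, 0], [-0.003, 0, 0]]' --turn '[[0, 0, 0], [0, 0, 0], [0, 0, 0]]'

```text
t: 8.07
tcp_pos: [0.5514, -0.0447, 0.0025]
tool_rot: [0.725, 0.689, 0.0, -0.002]
force: [1.0, 9.0, 2.0]
finger_gap: 0.499
gripper_force: 4.4
```

apply_moves --claw '[0, 0, 0]' --travel '[[-0.0015, 0, 0], [-0.003, 0, 0], [-0.003, 0, 0]]' --turn '[[0, 0, 0], [0, 0, 0], [0, 0, 0]]'

```text
t: 8.32
tcp_pos: [0.5512, -0.0449, 0.0026]
tool_rot: [0.725, 0.689, 0.001, -0.003]
force: [2.5, 17.4, 2.7]
finger_gap: 0.496
gripper_force: 8.6
```

The panel is firmly against the stop: 17 N with no further motion, and the TCP is at the position expected for home. I back off, shut the fingers and look.

apply_moves --claw '[0, 0, 0, 0, 0]' --travel '[[0.02, 0, 0], [0.05, 0, 0], [0.06, 0, -0.04], [0.06, 0, -0.09], [0.06, 0, -0.14]]' --turn '[[0, 0, 0], [0, 0, 0], [0, 0, 0], [0, 0, 0], [0, 0, 0]]'

```text
t: 8.73
tcp_pos: [0.5535, -0.0004, 0.1146]
tool_rot: [0.724, 0.69, -0.001, -0.001]
force: [1.3, 0.3, 0.4]
finger_gap: 0.497
gripper_force: 0.0
```

apply_moves --claw '[-1, -1, -1, -1, -1]' --travel '[[0, 0, -0.05], [0, 0, -0.09], [0, 0, -0.09], [0, 0, -0.09], [0, 0, -0.09]]' --turn '[[0, 0, 0], [0, 0, 0], [0, 0, 0], [0, 0, 0], [0, 0, 0]]'

```text
t: 9.15
tcp_pos: [0.5539, -0.0013, 0.1862]
tool_rot: [0.725, 0.689, -0.0, -0.0]
force: [-0.2, 0.3, -0.0]
finger_gap: -0.001
gripper_force: 0.0
```

```bash
python3 -c "
from h import *
goal(461,-128,185,-2.8)
a=[cv2.resize(snap(n)['pixels'][r:r+75,c:c+150,::-1],None,fx=5,fy=4) for n,r,c in(('scene',205,230),('side',190,290))]
cv2.imwrite('pics/p4.png',np.vstack(a))"
```

```text
t 9.15 tcp mm [553.9  -1.3 186.2] yaw -2.88 tilt [-0.001 -0.    -1.   ] F [-0.2  0.3 -0. ] gap -0.0006322109395052455
travel [-0.164  -0.1081  0.0016] mm [-131.2  -86.5    1.3] turn [-0.0002  0.0001 -0.0004]
```

View pics/p4.png

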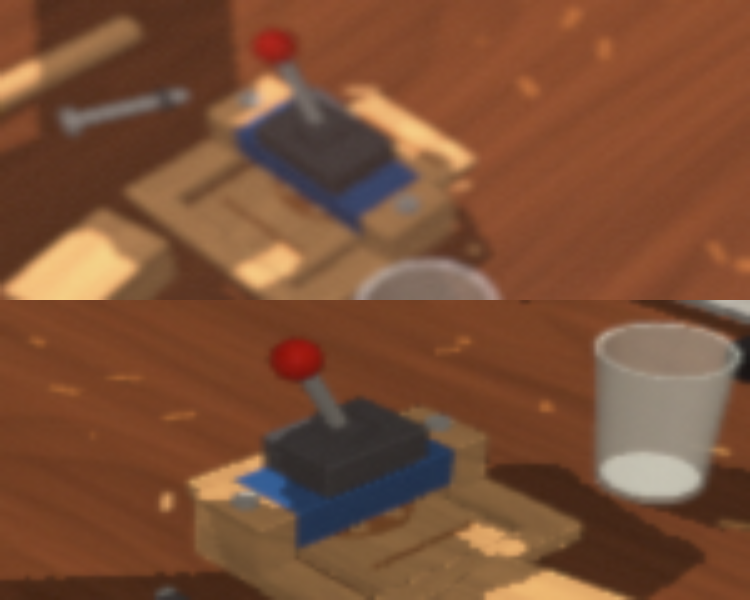

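The panel lies square against the stop strip, with its tail standing out from the beam, and nothing else has moved. Next is the lever.

apply_moves --claw '[-1, -1, -1, -1, -1]' --travel '[[-0.02, -0.045, 0], [-0.05, -0.085, 0], [-0.09, -0.108, 0], [-0.13, -0.108, 0], [-0.164, -0.108, 0.02]]' --turn '[[0, 0, 0], [0, 0, 0], [0, 0, 0], [0, 0, 0], [0, 0, 0]]'

```text
t: 9.67
tcp_pos: [0.4612, -0.1295, 0.171]
tool_rot: [0.725, 0.689, 0.0, 0.001]
force: [1.6, -0.1, 0.5]
finger_gap: -0.001
gripper_force: 0.0
```

apply_moves --claw '[-1, -1, -1, -1]' --travel '[[0, 0, 0.03], [0, 0, 0.058], [0, 0, 0.058], [0, 0, 0.058]]' --turn '[[0, 0, 0], [0, 0, 0], [0, 0, 0], [0, 0, 0]]'

```text
t: 10.0
tcp_pos: [0.46, -0.1273, 0.1222]
tool_rot: [0.725, 0.689, -0.001, -0.003]
force: [0.4, -0.4, 0.2]
finger_gap: 0.001
gripper_force: 0.0
```

```bash
python3 -c "
from h import *
goal(555,-132.5,122,-2.8)
for n in('scene','side'):
    s=snap(n);P=pts(s);hs=cv2.cvtColor(s['pixels'],cv2.COLOR_RGB2HSV).astype(int)
    red=((hs[...,0]<6)|(hs[...,0]>174))&(hs[...,1]>170)&(hs[...,2]>100)&(abs(P[...,0]-.54)<.1)&(abs(P[...,1]+.13)<.06)&(P[...,2]>.1)&(P[...,2]<.18)
    C=-s['R'].T@s['t'];p=P[red].mean(0);print(n,red.sum(),p+(p-C)/np.linalg.norm(p-C)*.009)
    m=(abs(P[...,2]-.0115)<.004)&(abs(P[...,0]-.55)<.08)&(P[...,1]>-.10)&(P[...,1]<-.03)
    q=P[m][:,:2]*1000-O;y=np.array([.0488,.9988]);b=np.c_[q@[.9988,-.0488],q@y]
    for l,h in((-35,-20),(-20,0),(0,20),(20,35)):
        k=b[(b[:,0]>l)&(b[:,0]<h)];print(l,np.percentile(k[:,1],97).round(1),end=' ')
    print()
"
```

```text
t 10.0 tcp mm [ 460.  -127.3  122.2] yaw -2.91 tilt [-0.005  0.003 -1.   ] F [ 0.4 -0.4  0.2] gap 0.0008211721059192021
travel [-0.0005  0.1189 -0.0004] mm [-0.4 95.1 -0.3] turn [-0.0017 -0.0008 -0.0006]
scene 58 [ 0.5116156  -0.12667583  0.13489753]
-35 75.0 -20 76.6 0 76.6 20 76.3 
side 85 [ 0.51031354 -0.12747208  0.13655677]
-35 74.9 -20 76.3 0 73.8 Traceback (most recent call last):
  File "<string>", line 11, in <module>
    k=b[(b[:,0]>l)&(b[:,0]<h)];print(l,np.percentile(k[:,1],97).round(1),end=' ')
                                       ~~~~~~~~~~~~~^^^^^^^^^^^
    return _quantile_unchecked(
        a, q, axis, out, overwrite_input, method, keepdims, weights)
    return _ureduce(a,
                    func=_quantile_ureduce_func,
    ...<5 lines>...
                    overwrite_input=overwrite_input,
                    method=method)
    r = func(a, **kwargs)
    result = _quantile(arr,
                       quantiles=q,
    ...<2 lines>...
                       out=out,
                       weights=wgt)
    slices_having_nans = np.isnan(arr[-1, ...])
                                  ~~~^^^^^^^^^
IndexError: index -1 is out of bounds for axis 0 with size 0
```

The tail is at 75 mm and flat across, so the panel is home. The ball is at about (511,-128,135). I push the lever over.

apply_moves --claw '[-1, -1, -1, -1, -1]' --travel '[[0, 0.012, 0], [0, 0.024, 0], [0, 0.036, 0], [0, 0.048, 0], [0, 0.06, 0]]' --turn '[[0, 0, 0], [0, 0, 0], [0, 0, 0], [0, 0, 0], [0, 0, 0]]'

```text
t: 10.52
tcp_pos: [0.5111, -0.1303, 0.1246]
tool_rot: [0.724, 0.689, 0.0, 0.0]
force: [-0.6, 0.4, 0.1]
finger_gap: 0.0
gripper_force: 0.7
```

apply_moves --claw '[-1, -1, -1, -1, -1]' --travel '[[0, 0.01, 0], [0, 0.02, 0], [0, 0.03, 0], [0, 0.04, 0], [0, 0.048, 0]]' --turn '[[0, 0, 0], [0, 0, 0], [0, 0, 0], [0, 0, 0], [0, 0, 0]]'

```text
t: 10.93
tcp_pos: [0.5487, -0.1323, 0.1238]
tool_rot: [0.725, 0.689, -0.0, -0.0]
force: [-0.6, 0.0, -0.2]
finger_gap: 0.002
gripper_force: 0.5
```

apply_moves --claw '[-1, -1, -1, -1]' --travel '[[0, 0.004, 0], [0, 0.008, 0], [0, 0.01, 0], [0, 0.01, 0]]' --turn '[[0, 0, 0], [0, 0, 0], [0, 0, 0], [0, 0, 0]]'

```text
t: 11.27
tcp_pos: [0.5555, -0.1326, 0.1239]
tool_rot: [0.725, 0.689, -0.0, -0.001]
force: [-2.0, 0.4, -0.6]
finger_gap: -0.0
gripper_force: 0.7
```

apply_moves --claw '[-1, -1, -1, -1]' --travel '[[0, 0.003, 0], [0, 0.006, 0], [0, 0.006, 0], [0, 0.006, 0]]' --turn '[[0, 0, 0], [0, 0, 0], [0, 0, 0], [0, 0, 0]]'

```text
t: 11.6
tcp_pos: [0.5561, -0.1325, 0.1237]
tool_rot: [0.724, 0.689, -0.003, -0.004]
force: [-9.8, -1.6, 3.4]
finger_gap: -0.003
gripper_force: 5.0
```

apply_moves --claw '[-1, -1, -1, -1]' --travel '[[0, 0.002, 0], [0, 0.004, 0], [0, 0.004, 0], [0, 0.004, 0]]' --turn '[[0, 0, 0], [0, 0, 0], [0, 0, 0], [0, 0, 0]]'

```text
t: 11.93
tcp_pos: [0.5563, -0.1324, 0.1236]
tool_rot: [0.724, 0.69, -0.005, -0.007]
force: [-15.3, -2.6, 8.5]
finger_gap: 0.004
gripper_force: 8.1
```

The lever is at its end stop: 15 N with no motion. I retreat to -x, rise and check.

apply_moves --claw '[-1, -1, -1, -1, -1]' --travel '[[0, -0.02, 0], [0, -0.06, 0], [0, -0.1, -0.03], [0, -0.12, -0.08], [0, -0.12, -0.12]]' --turn '[[0, 0, 0], [0, 0, 0], [0, 0, 0], [0, 0, 0], [0, 0, 0]]'

```text
t: 12.35
tcp_pos: [0.4638, -0.1268, 0.2204]
tool_rot: [0.725, 0.689, -0.001, -0.003]
force: [1.4, -0.0, 0.2]
finger_gap: -0.002
gripper_force: 0.0
```

apply_moves --claw '[-1, -1, -1]' --travel '[[0, 0, -0.02], [0, 0, -0.02], [0, 0, -0.02]]' --turn '[[0, 0, 0], [0, 0, 0], [0, 0, 0]]'

```text
t: 12.6
tcp_pos: [0.4691, -0.1288, 0.2375]
tool_rot: [0.725, 0.689, 0.001, 0.002]
force: [-0.5, 0.3, -0.3]
finger_gap: 0.003
gripper_force: 0.0
```

```bash
python3 -c "
from h import *
st(); a=[]
for n,r,c in(('scene',205,230),('side',190,290)):
    s=snap(n);P=pts(s);hs=cv2.cvtColor(s['pixels'],cv2.COLOR_RGB2HSV).astype(int)
    red=((hs[...,0]<6)|(hs[...,0]>174))&(hs[...,1]>170)&(hs[...,2]>100)&(abs(P[...,0]-.55)<.1)&(abs(P[...,1]+.13)<.06)&(P[...,2]>.1)&(P[...,2]<.18)
    C=-s['R'].T@s['t'];p=P[red].mean(0);print(n,red.sum(),p+(p-C)/np.linalg.norm(p-C)*.009)
    m=(abs(P[...,2]-.0115)<.004)&(abs(P[...,0]-.55)<.08)&(P[...,1]>-.10)&(P[...,1]<-.03)
    q=P[m][:,:2]*1000-O;b=np.c_[q@[.9988,-.0488],q@[.0488,.9988]]
    for l,h in((-35,-20),(-20,0),(0,20),(20,35)):
        k=b[(b[:,0]>l)&(b[:,0]<h)]
        if len(k):print(l,np.percentile(k[:,1],97).round(1))
    a.append(cv2.resize(s['pixels'][r:r+75,c:c+150,::-1],None,fx=5,fy=4))
cv2.imwrite('pics/p5.png',np.vstack(a))"
```

```text
t 12.6 tcp mm [ 469.1 -128.8  237.5] yaw -2.9 tilt [ 0.004 -0.002 -1.   ] F [-0.5  0.3 -0.3] gap 0.0027885685188198794
scene 57 [ 0.58162649 -0.13005906  0.13443104]
-35 75.5
-20 76.0
0 76.6
20 75.7
side 80 [ 0.58082474 -0.13007313  0.13508192]
-35 76.9
-20 76.2
0 76.5
```

View pics/p5.png

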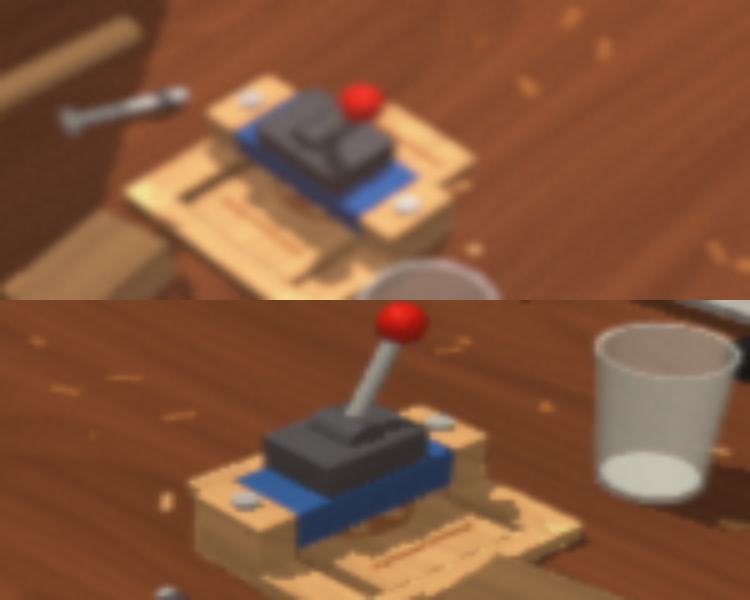

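The lever leans to +x with its ball at x = 581 mm, against 582 expected at the stop. The panel is home and square, and the bystanders have not moved.

```bash
python3 -c "
from station import manip
print(manip.sign_off())"
```

```text
the job is handed in; nothing more can be done
None
```

The panel is fully and squarely home against the stop, the cam lever is locked at its end stop, no bystander was touched, and the job is handed in at about 13 s (no verdict was returned).

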